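Load the tins, bring the honey round and hold the carousel

ROBOT

A 6-joint arm with a two-finger parallel gripper is mounted at the origin on a cart in front of the work surface, level with it; the furniture and walls round the work are solid. World frame = base frame: x ahead of the robot, y to its left, z up, the work surface at z = 0. Lengths are in m, angles in rad, forces in N, time in s.
With the tool pointing down it reaches from about 0.325 to 0.9 m from the base axis. Payload 6.1 kg.
Tool frame: the origin (TCP) lies at the centre of the arm's flange, where the gripper is bolted on; the fingertips stand 182 mm ahead of it and the grasp point (between the pads) lies 164 mm ahead of it (bot.grasp_offset is the distance from the TCP to the grasp point, in m); z points along the fingers, y is the line along which they close (so a half turn about z gives the same grasp; the last joint's range is limited). The gripper opens to 87 mm and grips with 3 to 60 N. Pads are 19 mm wide; open, the fingers measure 117 mm over their backs; the gripper's body (75 mm by 190 mm) begins 51 mm behind the grasp point.
Start: joints at [-1.235, 0.22, 1.526, -0, 1.395, -0.126], TCP at [0.278, -0.56, 0.405] pointing down, gripper open.
Joint ranges: [-2.98, 2.98], [-0.91, 2.08], [0.09, 2.57], [-1.24, 4.39], [0.2, 2.65], [-2.68, 2.68]. Speed limits (rad/s): [2.57, 2.57, 3.01, 3.14, 3.14, 3.14].

INTERFACE

Orientations are given as [roll, pitch, yaw] about the fixed x, y, z axes, in that order (R = Rz(yaw) Ry(pitch) Rx(roll)).
In Python, from bench import bot gives the robot as it stands. The module is installed in compiled form; this text tells all that it offers.
- The arm moves only by the tool step_arm, never from a script. Its argument "plan" is a list of rows, each an object with "gripper": the closure, from -1 (fully open) to 1 (shut), so that 0 is half open; "dp": the shift along the tool's x, y, z in cm, a list of three; "rot": the turn, a rotation vector about the tool's x, y, z in rad, a list of three. A call has 1 to 5 rows; each row shifts and turns the commanded pose from where the row before left it, along the tool's axes as they then stand; what a row does not reach is not made up. A row lasts 1/8 s, in which the tool goes at most 62.5 mm and 10.7 degrees, less where a joint would pass 70% of its speed; a pose out of reach is approached as far as the arm can. A call is refused whole if a number of a shift passes 6.25 or a number of a turn 0.188, either way. A call with a gripper value outside its range is refused whole. The fingers move at their own pace and stop on an object; "squeeze" is the grip in N (left out, the last holds). Time passes only in rows, so rows that do not move let the fingers close. It gives the time, the measured TCP pose, the force, the opening and the grip force at its end, in the units of the state.
- bot.state(): the state, without advancing time (a new reading comes with each control period).
- bot.capture(name): name is "scene" or "top"; returns a dict with "image" (420x560x3 uint8, blue, green, red), "z_map" (420x560 float32, m along the optical axis (not along the pixel's ray), 0 where there is no reading), "fx", "fy", "cx", "cy" (pixels), "R" (3x3) and "t" (3): a world point X has camera coordinates R X + t. Camera axes: x right, y down, z forward; pixel columns grow to the right and rows downward; lengths in m; the calibration is good to about 2 mm. A picture is of the moment at which its call begins.
- bot.sign_off(): hands the job in; it is judged then, once.
The state is a dict: "time_s": time; "joint_pos": joint angles; "qvel": joint speeds; "effort": joint torques, N m; "tcp_pos": TCP position; "tool_rot": TCP orientation; "wrist_force": force on the tool from outside, world axes, zero at the start; "moment": the same for the moment, N m; "opening": finger opening in m; "finger_force": force on a finger pad.
Only numpy, scipy, OpenCV 4.12 (cv2) and the standard library are available. Lean on these libraries where they do the work, as an engineer would, in place of code of your own. Each camera call takes 0.05 s, during which the arm holds its last target. There are 200 camera calls.

TASK

Finish loading the jar carousel: set the two flat tins into its empty bay between the four corner stops, one squarely on top of the other, put down gently rather than dropped. Then turn the carousel by its T-handle until its wide honey jar stands straight at the front (the side towards the robot, centred on the carousel), smoothly enough that every jar stays upright in its place. Finish with the gripper closed on the T-handle, holding the carousel still so that a cook can unscrew the honey; leave everything else on the table where it is.

Things in the scene. Friction and masses are not known exactly. Their poses are not given: they have to be found in the camera images.
- stand_centre (a point): point on the carousel's vertical turning axis, at the top of its low fixed round stand, 22 mm above the table. Does not turn: its axes are the world's, x away from the robot. The front of the carousel is its -x side. The stand's place on the table varies.
- carousel (a joint): turning of the carousel on its stand, rad, 0 at the start whatever way the tray faces then; grows counter-clockwise seen from above. Runs easily on a ball race in both directions, more than a full turn each way, light friction (0.02 N m), no detents; stays where it is left. The slim jars topple if it is jerked; about 1 rad/s with soft starts and stops is safe.
- bay (a point): centre of the empty tin bay, on the deck (34 mm above the table) of the round wooden tray (330 mm across, rim 7 mm over the deck). Turns with it. x points inwards to the turning axis, 95 mm away; z up. Four L-shaped corner stops, 9 mm high, enclose 84 mm along x by 66 mm along y; the sides between them are open (long sides: 52 mm). At first it faces the robot within 35 degrees.
- place_left (a point): centre, on the deck, of a thin round rubber mat 80 mm across where one jar stands, 100 mm from the turning axis, a quarter turn clockwise of the bay seen from above. Turns with the carousel.
- place_back (a point): the same, for the mat opposite the bay
- place_right (a point): the same, for the mat a quarter turn counter-clockwise of the bay seen from above
- handle: T-handle fixed to the tray: steel column 14 mm thick on the turning axis with a wooden cross bar on top. Origin on the axis 22 mm above the table; axes as bay.
- handle_grip (a point): centre of the handle's cross bar, on the turning axis, 180 mm above the table. The bar is 80 mm long along this point's y, 18 mm thick along x and 24 mm high; take it from above, across its thickness. Turns with the carousel. The jars reach up to 146 mm above the table, so the fingers pass over them down to 30 mm below the bar's centre.
- honey_centre (a point): centre (half-way up) of the honey jar: the widest of the three jars, 71 mm across, 110 mm tall, straight glass with a grey-white screw lid. It stands loose on one of the tray's three mats (which one varies); do not grasp it.
- jar_a_centre (a point): centre (half-way up) of a slim spice jar, 46 mm across, 106 mm tall, a closed jar standing loose on one of the tray's three round mats (which mat varies); do not grasp it
- jar_b_centre (a point): centre (half-way up) of the other slim spice jar, 44 mm across, 105 mm tall, a closed jar standing loose on one of the tray's three round mats (which mat varies); do not grasp it
- tin_a: flat closed rectangular metal tin, 78 mm (x) by 60 mm (y) by 28 mm high, about 0.12 kg, on the table beside the carousel; origin at the centre of its underside. Take it from above across its 60 mm width. Identical with tin_b, either may lie below.
- tin_a_centre (a point): centre of tin_a, 14 mm above its underside; x along the 78 mm side, y along the 60 mm side, z up
- tin_b: the second, identical tin, on the other side of the carousel; origin at the centre of its underside
- tin_b_centre (a point): centre of tin_b, 14 mm above its underside; axes as for tin_a
- rice_tub: bystander: open white tub, 107 mm across, 80 mm high, behind the left tin
- tape_roll: bystander: roll of tape lying flat, 94 mm across, 48 mm high, behind the right tin
- brush: bystander: flat paste brush, 200 mm long, lying between the carousel and the table's front edge
- pen: bystander: marker pen, 135 mm long, lying between the carousel and the table's front edge
Things that resemble listed ones, but are neither listed nor needed, are in the scene too. Leave any red or yellow look-alike of the part that bears jar_a_centre alone.

How it is judged:
By the outcome, as a careful person would: the job done as asked, in the order asked, and still so for the second after the job is handed in, while the arm keeps its last pose, push and grip.
It also fails if it takes over 72 s, if anything falls off the work surface, if the arm or the gripper's body presses on something with over 40 N, if the wrist force passes 120 N, or if a joint passes its speed limit or range.

## Working session

There is one attempt and no reset: what is moved stays moved. The work goes in short steps, Python scripts to look and compute and a tool call to move; the robot and the scene stay as the last step left them, time stands still between calls to the robot, and variables do not carry over. Pictures are saved under pics/ and viewed, at most 10 in all, crops included, and the job is handed in when it is done.

Besides the shell and the picture viewer there is one more tool, called after "Request:" as name(argument=value, ...), one argument or row to a line, values as JSON. step_arm: Moves the arm, as the interface text tells. Its arguments: {"type":"object","properties":{"plan":{"type":"array","items":{"type":"object","properties":{"gripper":{"type":"number"},"dp":{"type":"array","items":{"type":"number"}},"rot":{"type":"array","items":{"type":"number"}}}}},"squeeze":{"type":"number"}},"required":["plan"]}

```bash
mkdir -p pics; ls
python3 - <<'E'
from bench import bot
import cv2,numpy as np
for n in("scene","top"):
    c=bot.capture(n); cv2.imwrite(f"pics/{n}0.png",c["image"]); np.savez(f"{n}0.npz",**c)
    print(n,c["fx"],c["cx"],c["cy"],c["R"].round(3).tolist(),c["t"].round(3).tolist(),(-c["R"].T@c["t"]).round(3))
print(bot.state(),bot.grasp_offset)
E
```

```text
pics
scene 440.64934040196715 285.95023128077366 214.08272406094554 [[-0.9, -0.436, 0.008], [-0.33, 0.67, -0.665], [0.285, -0.601, -0.747]] [0.502, 0.278, 1.205] [0.201 0.756 1.081]
top 447.0515404536014 283.5635607611494 213.0290511915924 [[-0.001, -1.0, 0.001], [-0.992, 0.001, -0.129], [0.129, -0.001, -0.992]] [-0.016, 0.577, 1.151] [ 0.424 -0.015  1.215]
{'time_s': 0.1, 'joint_pos': array([-1.23505166e+00,  2.21156555e-01,  1.52751098e+00, -1.94558132e-05,
        1.39469083e+00, -1.26096113e-01]), 'qvel': array([-0.00071027, -0.00149066, -0.00239684,  0.00026381, -0.00042982,
        0.00039178]), 'effort': array([ 1.79743889e-03, -4.95944238e+01, -3.88519585e+01,  7.02508399e-02,
        5.15060476e-02, -4.11860754e-05]), 'tcp_pos': array([ 0.27841275, -0.55929036,  0.40373305]), 'tool_rot': array([-3.13983856e+00, -2.03062195e-04,  4.61844029e-01]), 'wrist_force': array([-0.41174325, -0.77692835, -0.15354698]), 'moment': array([ 0.03565539,  0.02220689, -0.00847977]), 'finger_force': 0.0, 'opening': 0.08689980218150802} 0.1635
```

View pics/top0.png

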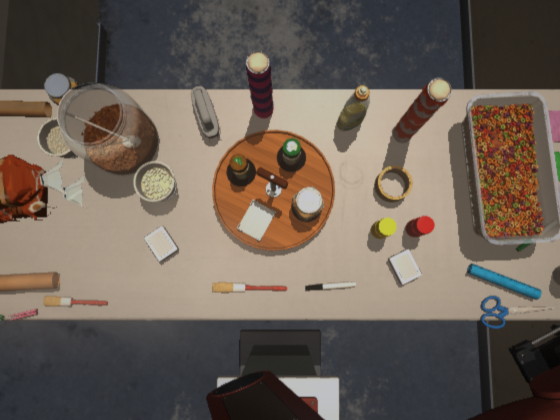

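View pics/scene0.png

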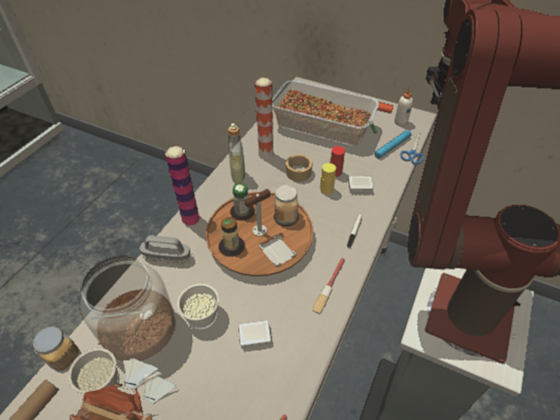

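The top view shows the carousel centred near (274,190), the bay at (257,220) and honey at (307,203), so honey is on the right mat. The tins are at (161,244) and (405,267), with yellow and red look-alikes at (387,228) and (421,226). The scene view shows the same layout.

```bash
cat > h.py <<'E'
import numpy as np,cv2
def cloud(c):
    h,w=c["z_map"].shape; u,v=np.meshgrid(np.arange(w),np.arange(h)); z=c["z_map"]
    P=np.stack([(u-c["cx"])/c["fx"]*z,(v-c["cy"])/c["fy"]*z,z],-1)
    W=(P-c["t"])@c["R"]; W[z==0]=np.nan; return W
def ray(c,uv,z):
    uv=np.atleast_2d(uv).astype(float); d=np.c_[(uv[:,0]-c["cx"])/c["fx"],(uv[:,1]-c["cy"])/c["fy"],np.ones(len(uv))]@c["R"]
    o=-c["R"].T@c["t"]; return o+d*((z-o[2])/d[:,2])[:,None]
def proj(c,X):
    p=np.atleast_2d(X)@c["R"].T+c["t"]; return np.c_[p[:,0]/p[:,2]*c["fx"]+c["cx"],p[:,1]/p[:,2]*c["fy"]+c["cy"]]
def rect(pts):
    (cx,cy),(w,h),a=cv2.minAreaRect((pts[:,:2]*1000).astype(np.float32))
    if h>w: w,h,a=h,w,a+90
    return np.round([cx,cy,w,h,(a+90)%180-90],1)
E
python3 - <<'E'
from h import *
for n in("top","scene"):
    c=dict(np.load(f"{n}0.npz")); W=cloud(c); im=c["image"].astype(int); Z=W[...,2]
    print(n,"table z",np.nanmedian(Z[(abs(W[...,0]-.45)<.05)&(abs(W[...,1]+.15)<.1)]))
    def comp(m,xy,r,lab,zt):
        m=m&(np.hypot(W[...,0]-xy[0],W[...,1]-xy[1])<r)
        k,l,s,ce=cv2.connectedComponentsWithStats(m.astype(np.uint8))
        if k<2: print(lab,"none");return
        i=1+s[1:,4].argmax(); ct=max(cv2.findContours((l==i).astype(np.uint8),0,1)[0],key=len)[:,0]
        print(lab,s[i,4],"z",np.nanmedian(Z[l==i]).round(4),np.nanmax(Z[l==i]).round(3),"px",ce[i].round(1),"rect",rect(ray(c,ct,zt)))
    if n=="top":
        seeds={k:ray(c,p,z)[0][:2] for k,p,z in[("L",(161,244),.028),("R",(405,267),.028),("yel",(387,228),.05),("red",(421,226),.05),("tub",(155,182),.08),("tape",(394,184),.05),("honey",(307,203),.15),("bar",(271,178),.18),("g",(291,148),.14),("br",(239,164),.14)]}
        np.save("seeds.npy",seeds,allow_pickle=True)
    seeds=np.load("seeds.npy",allow_pickle=True).item()
    comp((Z>.02)&(Z<.035),seeds["L"],.07,"tinL",.028)
    comp((Z>.02)&(Z<.035),seeds["R"],.07,"tinR",.028)
    for k in("yel","red"): comp(Z>.03,seeds[k],.035,k,.06)
    comp(Z>.06,seeds["tub"],.09,"tub",.08);comp(Z>.035,seeds["tape"],.07,"tape",.048)
    comp(Z>.165,seeds["bar"],.08,"bar",.192)
    comp((Z>.12)&(Z<.16),seeds["honey"],.05,"honey",.144)
    for k in("g","br"): comp((Z>.12)&(Z<.16),seeds[k],.04,k,.14)
    # tray rim
    m=(Z>.028)&(Z<.05)&(np.hypot(*(W[...,:2]-seeds["bar"]).transpose(2,0,1))<.19)&(im[...,2]>im[...,0]+40)
    ct=max(cv2.findContours(m.astype(np.uint8),0,1)[0],key=len)[:,0]
    P=ray(c,cv2.convexHull(ct)[:,0],.041); print("rim",(np.array(cv2.minEnclosingCircle((P[:,:2]*1000).astype(np.float32))[0])).round(1),cv2.minEnclosingCircle((P[:,:2]*1000).astype(np.float32))[1])
c=np.load("top0.npz");s=np.load("scene0.npz")
a=cv2.resize(c["image"][125:255,205:345],None,fx=4,fy=4,interpolation=2)
b=cv2.resize(s["image"][175:285,195:325],None,fx=4,fy=4,interpolation=2)
cv2.imwrite("pics/crop1.png",a);cv2.imwrite("pics/crop2.png",b)
E
```

```text
top table z -0.001372678867298055
tinL 667 z 0.0264 0.033 px [160.4 243.7] rect [496.2 310.   78.5  59.8  34.6]
tinR 679 z 0.0267 0.033 px [404.9 267. ] rect [ 436.  -336.2   79.8   59.8   25.2]
yel 345 z 0.1035 0.111 px [384.7 227.9] rect [ 535.1 -278.1   61.6   47.4  -71.7]
red 419 z 0.1022 0.11 px [420.8 226.2] rect [ 539.2 -372.9   69.6   47.6  -76. ]
tub 834 z 0.1451 0.199 px [128.6 153.7] rect [727.8 387.1  83.3  81.   53.2]
tape 368 z 0.0451 0.053 px [394.2 182.9] rect [ 656.2 -310.2   92.4   90.5   -1.6]
bar 283 z 0.1893 0.195 px [271.8 178.1] rect [638.4  11.1  79.8  21.1  63. ]
honey 607 z 0.1415 0.147 px [308.2 201.2] rect [592.9 -76.3  66.7  65.5 -63.4]
g 280 z 0.138 0.143 px [291.2 147.8] rect [727.2 -36.3  48.3  42.1  -0. ]
br 265 z 0.1372 0.144 px [238.2 163.4] rect [6.879e+02 9.430e+01 4.540e+01 4.190e+01 6.000e-01]
rim [640.8  11. ] 163.9830322265625
scene table z -0.0003050589326100484
tinL 665 z 0.0271 0.034 px [253.7 333.3] rect [497.2 316.5  79.4  63.3  34.7]
tinR 299 z 0.0277 0.034 px [359.8 183.1] rect [ 436.9 -328.2   78.5   63.4   26.3]
yel 190 z 0.1014 0.111 px [329.3 172.9] rect [ 541.4 -284.4  122.8   47.4  -71.9]
red 273 z 0.0874 0.111 px [337.1 157.6] rect [ 545.4 -378.9  132.5   47.   -73.7]
tub 438 z 0.0756 0.083 px [196.9 299.6] rect [654.7 324.4 107.9 106.2  -2.7]
tape 237 z 0.0449 0.053 px [298.2 164.4] rect [ 656.5 -303.1   98.6   94.6  -63.7]
bar 243 z 0.1873 0.196 px [256.7 198.4] rect [636.4  24.5  86.   33.8  61.9]
honey 401 z 0.1415 0.148 px [285.3 195.7] rect [592.8 -63.   86.4  65.4 -63.7]
g 191 z 0.138 0.144 px [239.3 190.4] rect [725.8 -24.2  64.   44.8 -59.5]
br 210 z 0.1374 0.144 px [228.2 224.8] rect [685.9 106.8  59.2  41.8 -58.6]
rim [643.1  15.1] 164.3836669921875
```

View pics/crop1.png

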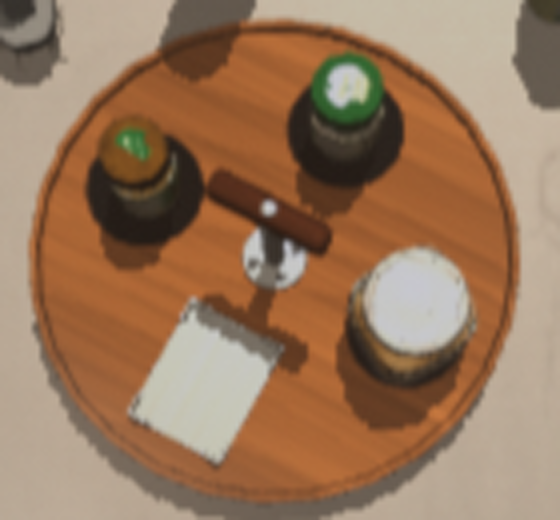

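Run:
```python
from h import *
c=dict(np.load("top0.npz")); hsv=cv2.cvtColor(c["image"],40); W=cloud(c)
m=(hsv[...,1]<80)&(hsv[...,2]>140)&(np.hypot(W[...,0]-.555,W[...,1]-.054)<.07)
k,l,s,ce=cv2.connectedComponentsWithStats(m.astype(np.uint8)); i=1+s[1:,4].argmax()
ct=max(cv2.findContours((l==i).astype(np.uint8),0,1)[0],key=len)[:,0]
print("bay",s[i],rect(ray(c,ct,.036)))
for n,uv,zt in(("colbase",None,0),):pass
# column base disc (nickel) at deck
m=(hsv[...,1]<70)&(hsv[...,2]>110)&(np.hypot(W[...,0]-.64,W[...,1]-.011)<.045)&(W[...,2]<.06)
P=np.argwhere(m)[:,::-1];print("disc",len(P),ray(c,[(P.min(0)+P.max(0))/2],.036).round(4))
```

```text
bay [237 202  37  39 764] [556.3  58.6  82.8  71.2 -28.8]
disc 118 [[0.6408 0.0103 0.036 ]]
```

View pics/crop2.png

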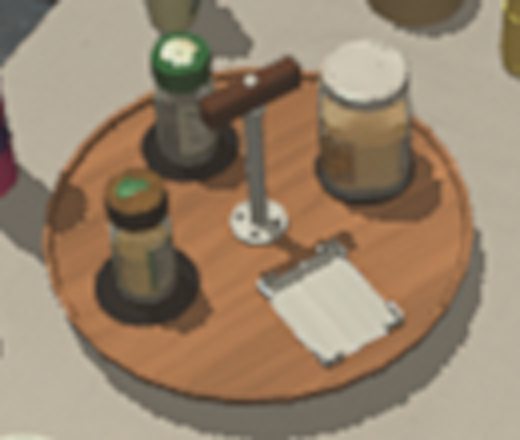

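```bash
cat > go.py <<'E'
import sys,numpy as np
from bench import bot
# go.py x y z(tcp, mm) yaw_deg rows : prints rows in tool axes
x,y,z,yaw,n=map(float,sys.argv[1:6]); n=int(n); s=bot.state()
p=s["tcp_pos"]*1000; y0=np.degrees(s["tool_rot"][2]); dy=(yaw-y0+90)%180-90
print("at",p.round(1),"yaw",y0.round(2),"rp",np.degrees(s["tool_rot"][:2]).round(2),"t",round(s["time_s"],2),"F",s["wrist_force"].round(1),"open",round(s["opening"],4),"q6",s["joint_pos"][5].round(2))
d=(np.array([x,y,z])-p)/n/10
for i in range(n):
    a=np.radians(y0+dy*i/n); c,q=np.cos(a),np.sin(a)
    print("dp",[round(v,2) for v in(c*d[0]+q*d[1],q*d[0]-c*d[1],-d[2])],"rz",round(-np.radians(dy/n),4))
E
python3 go.py 436 -336 250 25.2 5
python3 - <<'E'
from h import *
c=dict(np.load("top0.npz"));W=cloud(c);Z=W[...,2]
for n,p in(("y",(387,226)),("r",(423,225))):
    m=(Z>.095)&(abs(np.indices(Z.shape)[1]-p[0])<14)&(abs(np.indices(Z.shape)[0]-p[1])<14)
    print(n,np.nanmean(W[m],0).round(3),np.nanmin(W[m],0).round(3),np.nanmax(W[m],0).round(3))
E
```

```text
at [ 278.4 -559.3  403.7] yaw 26.46 rp [-1.799e+02 -1.000e-02] t 0.1 F [-0.4 -0.8 -0.2] open 0.0869 q6 -0.13
dp [np.float64(4.81), np.float64(-2.59), np.float64(3.07)] rz 0.0044
dp [np.float64(4.8), np.float64(-2.61), np.float64(3.07)] rz 0.0044
dp [np.float64(4.79), np.float64(-2.64), np.float64(3.07)] rz 0.0044
dp [np.float64(4.78), np.float64(-2.66), np.float64(3.07)] rz 0.0044
dp [np.float64(4.77), np.float64(-2.68), np.float64(3.07)] rz 0.0044
y [ 0.534 -0.274  0.104] [ 0.511 -0.296  0.095] [ 0.556 -0.252  0.111]
r [ 0.538 -0.369  0.104] [ 0.516 -0.392  0.095] [ 0.561 -0.346  0.11 ]
```

Request:
step_arm(
  plan=[
    {"gripper": -1, "dp": [4.8, -2.6, 3.0], "rot": [0, 0, 0.0044]},
    {"gripper": -1, "dp": [4.8, -2.6, 3.0], "rot": [0, 0, 0.0044]},
    {"gripper": -1, "dp": [4.8, -2.65, 3.1], "rot": [0, 0, 0.0044]},
    {"gripper": -1, "dp": [4.8, -2.65, 3.1], "rot": [0, 0, 0.0044]},
    {"gripper": -1, "dp": [4.8, -2.65, 3.1], "rot": [0, 0, 0.0044]},
  ],
  squeeze=15,
)

```text
time_s: 0.72
tcp_pos: [0.4366, -0.3356, 0.2513]
tool_rot: [-3.141, -0.0, 0.439]
wrist_force: [0.7, 0.1, 0.3]
opening: 0.0871
finger_force: 0.0
```

Request:
step_arm(
  plan=[
    {"gripper": -1, "dp": [0, 0, 0], "rot": [0, 0, 0]},
    {"gripper": -1, "dp": [0, 0, 0], "rot": [0, 0, 0]},
  ],
)

```text
time_s: 0.98
tcp_pos: [0.4361, -0.3374, 0.2525]
tool_rot: [3.141, 0.0, 0.441]
wrist_force: [-0.3, 0.3, 0.3]
opening: 0.0869
finger_force: 0.0
```

```bash
python3 go.py 436 -336 185 25.2 3
python3 - <<'E'
from bench import bot
import cv2
for n in("scene","top"): cv2.imwrite(f"pics/{n}1.png",bot.capture(n)["image"])
E
```

```text
at [ 436.1 -337.4  252.5] yaw 25.25 rp [1.7999e+02 2.0000e-02] t 0.97 F [-0.3  0.3  0.3] open 0.0869 q6 0.33
dp [np.float64(0.02), np.float64(-0.04), np.float64(2.25)] rz 0.0003
dp [np.float64(0.02), np.float64(-0.04), np.float64(2.25)] rz 0.0003
dp [np.float64(0.02), np.float64(-0.04), np.float64(2.25)] rz 0.0003
```

View pics/scene1.png

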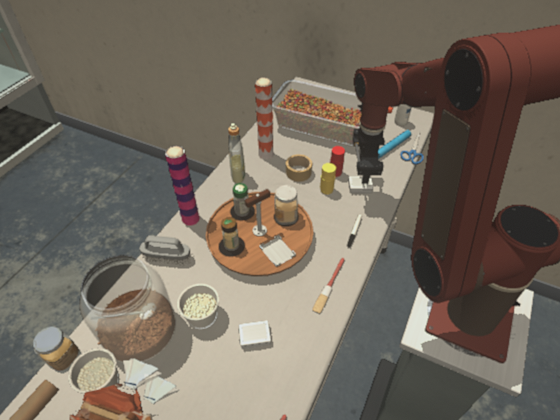

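The scene view shows the gripper standing over the right tin near (360,183), clear of the cans. I'll go down and close.

Request:
step_arm(
  plan=[
    {"gripper": -1, "dp": [0, -0.1, 2.5], "rot": [0, 0, 0]},
    {"gripper": -1, "dp": [0, 0, 2.5], "rot": [0, 0, 0]},
    {"gripper": -1, "dp": [0, 0, 1.7], "rot": [0, 0, 0]},
    {"gripper": 0.2, "dp": [0, 0, 0], "rot": [0, 0, 0]},
    {"gripper": 0.6, "dp": [0, 0, 0], "rot": [0, 0, 0]},
  ],
)

```text
time_s: 1.7
tcp_pos: [0.4358, -0.3372, 0.1865]
tool_rot: [3.14, -0.0, 0.439]
wrist_force: [-0.8, -0.3, -0.4]
opening: 0.0739
finger_force: 0.0
```

Request:
step_arm(
  plan=[
    {"gripper": 1, "dp": [0, 0, 0], "rot": [0, 0, 0]},
    {"gripper": 1, "dp": [0, 0, 0], "rot": [0, 0, 0]},
    {"gripper": 1, "dp": [0, 0, 0], "rot": [0, 0, 0]},
  ],
)

```text
time_s: 2.08
tcp_pos: [0.436, -0.3368, 0.1865]
tool_rot: [3.14, -0.0, 0.44]
wrist_force: [-0.6, -0.1, 5.7]
opening: 0.0601
finger_force: 15.0
```

Request:
step_arm(
  plan=[
    {"gripper": 1, "dp": [0, 0, -1.5], "rot": [0, 0, 0]},
    {"gripper": 1, "dp": [0, 0, -4], "rot": [0, 0, 0]},
    {"gripper": 1, "dp": [0, 0, -5], "rot": [0, 0, 0]},
    {"gripper": 1, "dp": [0, 0, -5], "rot": [0, 0, 0]},
    {"gripper": 1, "dp": [0, 0, -2.5], "rot": [0, 0, 0]},
  ],
  squeeze=20,
)

```text
time_s: 2.7
tcp_pos: [0.4359, -0.3365, 0.3697]
tool_rot: [3.137, -0.002, 0.44]
wrist_force: [-0.2, 0.6, -1.4]
opening: 0.0598
finger_force: 20.0
```

```bash
python3 go.py 557 57 362 -29 10
```

```text
at [ 435.9 -336.5  369.7] yaw 25.21 rp [ 1.7974e+02 -1.0000e-01] t 2.7 F [-0.2  0.6 -1.4] open 0.0598 q6 0.33
dp [np.float64(2.77), np.float64(-3.04), np.float64(0.08)] rz 0.0946
dp [np.float64(2.47), np.float64(-3.29), np.float64(0.08)] rz 0.0946
dp [np.float64(2.15), np.float64(-3.51), np.float64(0.08)] rz 0.0946
dp [np.float64(1.81), np.float64(-3.7), np.float64(0.08)] rz 0.0946
dp [np.float64(1.45), np.float64(-3.85), np.float64(0.08)] rz 0.0946
dp [np.float64(1.08), np.float64(-3.97), np.float64(0.08)] rz 0.0946
dp [np.float64(0.7), np.float64(-4.06), np.float64(0.08)] rz 0.0946
dp [np.float64(0.31), np.float64(-4.11), np.float64(0.08)] rz 0.0946
dp [np.float64(-0.08), np.float64(-4.12), np.float64(0.08)] rz 0.0946
dp [np.float64(-0.46), np.float64(-4.09), np.float64(0.08)] rz 0.0946
```

Request:
step_arm(
  plan=[
    {"gripper": 1, "dp": [2.77, -3.04, 0], "rot": [0, 0, 0.0946]},
    {"gripper": 1, "dp": [2.47, -3.29, 0], "rot": [0, 0, 0.0946]},
    {"gripper": 1, "dp": [2.15, -3.51, 0], "rot": [0, 0, 0.0946]},
    {"gripper": 1, "dp": [1.81, -3.7, 0], "rot": [0, 0, 0.0946]},
    {"gripper": 1, "dp": [1.45, -3.85, 0], "rot": [0, 0, 0.0946]},
  ],
)

```text
time_s: 3.32
tcp_pos: [0.4961, -0.1382, 0.366]
tool_rot: [-3.141, -0.0, -0.036]
wrist_force: [0.3, 0.3, -0.6]
opening: 0.0599
finger_force: 20.0
```

Request:
step_arm(
  plan=[
    {"gripper": 1, "dp": [1.08, -3.97, 0], "rot": [0, 0, 0.0946]},
    {"gripper": 1, "dp": [0.7, -4.06, 0], "rot": [0, 0, 0.0946]},
    {"gripper": 1, "dp": [0.31, -4.11, 0], "rot": [0, 0, 0.0946]},
    {"gripper": 1, "dp": [-0.08, -4.12, 0], "rot": [0, 0, 0.0946]},
    {"gripper": 1, "dp": [-0.46, -4.09, 0], "rot": [0, 0, 0.0946]},
  ],
)

```text
time_s: 3.95
tcp_pos: [0.5566, 0.0586, 0.3661]
tool_rot: [-3.142, 0.0, -0.509]
wrist_force: [-0.4, 0.1, -1.5]
opening: 0.0594
finger_force: 20.0
```

Request:
step_arm(
  plan=[
    {"gripper": 1, "dp": [0, 0, 0], "rot": [0, 0, 0]},
    {"gripper": 1, "dp": [0, 0, 0], "rot": [0, 0, 0]},
  ],
)

```text
time_s: 4.2
tcp_pos: [0.5564, 0.057, 0.3656]
tool_rot: [3.141, 0.0, -0.505]
wrist_force: [-0.8, -1.3, -1.2]
opening: 0.06
finger_force: 20.0
```

```bash
python3 go.py 557 57 245 -29 4
```

```text
at [556.4  57.  365.6] yaw -28.92 rp [1.7997e+02 1.0000e-02] t 4.2 F [-0.8 -1.3 -1.2] open 0.06 q6 2.04
dp [np.float64(0.01), np.float64(-0.01), np.float64(3.02)] rz 0.0004
dp [np.float64(0.01), np.float64(-0.01), np.float64(3.02)] rz 0.0004
dp [np.float64(0.01), np.float64(-0.01), np.float64(3.02)] rz 0.0004
dp [np.float64(0.01), np.float64(-0.01), np.float64(3.02)] rz 0.0004
```

Request:
step_arm(
  plan=[
    {"gripper": 1, "dp": [0.05, 0, 4], "rot": [0, 0, 0]},
    {"gripper": 1, "dp": [0, 0, 4], "rot": [0, 0, 0]},
    {"gripper": 1, "dp": [0, 0, 3], "rot": [0, 0, 0]},
    {"gripper": 1, "dp": [0, 0, 1], "rot": [0, 0, 0]},
    {"gripper": 1, "dp": [0, 0, 0], "rot": [0, 0, 0]},
  ],
)

```text
time_s: 4.82
tcp_pos: [0.5571, 0.0561, 0.2455]
tool_rot: [3.141, 0.001, -0.507]
wrist_force: [-0.4, -0.2, -1.2]
opening: 0.0599
finger_force: 20.0
```

```bash
python3 go.py 557 57 221 -29 2
python3 - <<'E'
from h import *
from bench import bot
out=[]
for n in("scene","top"):
    c=bot.capture(n);np.savez(f"{n}2.npz",**c)
    u,v=proj(c,[[.56,.05,.06]])[0].astype(int);print(u,v)
    out.append(cv2.resize(c["image"][v-55:v+55,u-65:u+65],(390,330),interpolation=2))
cv2.imwrite("pics/s2.png",np.hstack(out))
E
```

```text
at [557.1  56.1 245.5] yaw -29.05 rp [1.7998e+02 4.0000e-02] t 4.83 F [-0.4 -0.2 -1.2] open 0.0599 q6 2.04
dp [np.float64(-0.02), np.float64(-0.04), np.float64(1.23)] rz -0.0004
dp [np.float64(-0.02), np.float64(-0.04), np.float64(1.23)] rz -0.0004
278 243
257 218
```

View pics/s2.png

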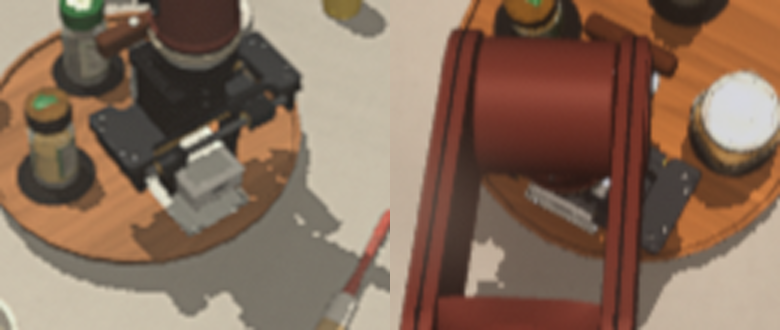

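The scene crop shows the tin held just over the bay, with its front face around (208,190). I'll compare that with the projected corners.

Run:
```python
from h import *
c=dict(np.load("scene2.npz"));c0=dict(np.load("scene0.npz"))
def box(cx,cy,a,L,Wd,z):
    a=np.radians(a);X=np.array([np.cos(a),np.sin(a)]);Y=np.array([-X[1],X[0]])
    return np.array([[*(np.array([cx,cy])+sx*L/2*X+sy*Wd/2*Y),z] for sx,sy in((-1,-1),(-1,1),(1,1),(1,-1))])
k=8;u0,v0=238,218
a=cv2.resize(c["image"][v0:v0+50,u0:u0+70],None,fx=k,fy=k,interpolation=2)
b=cv2.resize(c0["image"][v0:v0+50,u0:u0+70],None,fx=k,fy=k,interpolation=2)
def draw(im,P,col):
    q=((proj(c,P)-[u0,v0]+.5)*k).astype(np.int32);cv2.polylines(im,[q],True,col,1)
draw(a,box(.5571,.0561,-29.05,.078,.060,.059),(0,0,255));draw(a,box(.5571,.0561,-29.05,.078,.060,.087),(0,255,0))
draw(b,box(.5574,.0571,-29,.084,.066,.034),(0,0,255));draw(b,box(.5574,.0571,-29,.084,.066,.043),(0,255,0))
cv2.imwrite("pics/s3.png",cv2.resize(np.vstack([a,b])[:, :],(420,600)))
```

```text
(no output)
```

View pics/s3.png

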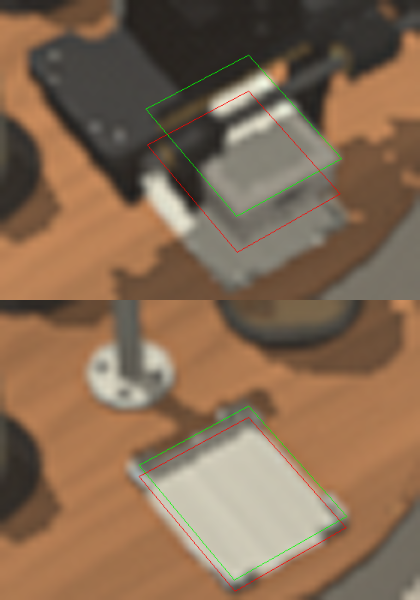

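Run:
```python
from h import *
a=np.radians(-29.05);X=np.array([np.cos(a),np.sin(a)]);Y=np.array([-X[1],X[0]])
for n in("scene","top"):
    c=dict(np.load(f"{n}2.npz"));W=cloud(c);d=W[...,:2]-[.5571,.0561]
    p=d@X;q=d@Y;Z=W[...,2]
    m=(Z>.078)&(Z<.093)&(p>-.06)&(p<.0)&(abs(q)<.03)
    print(n,"top z",np.nanmedian(Z[m]),"front edge by q:",[(round(s,3),round(np.nanmin(p[m&(abs(q-s)<.004)]),4)) for s in(-.024,-.016,-.008,0,.008,.016,.024) if (m&(abs(q-s)<.004)).any()])
    f=(Z>.063)&(Z<.078)&(p<-.025)&(p>-.06)&(abs(q)<.045)
    print(" face p med",np.nanmedian(p[f]),f.sum(),"q range",np.nanmin(q[f]),np.nanmax(q[f]))
    m=(Z>.078)&(Z<.093)&(p>-.06)&(p<-.02)&(abs(q)<.06)
    print(" top q range",np.nanmin(q[m]),np.nanmax(q[m]))
c=dict(np.load("scene2.npz"));u0,v0=250,225
cv2.imwrite("pics/s4.png",cv2.resize(c["image"][v0:v0+45,u0:u0+60],None,fx=12,fy=12,interpolation=0))
```

```text
scene top z 0.08605283229842162 front edge by q: [(-0.024, np.float64(-0.0385)), (-0.016, np.float64(-0.0395)), (-0.008, np.float64(-0.0388)), (0, np.float64(-0.039)), (0.008, np.float64(-0.0391)), (0.016, np.float64(-0.0393)), (0.024, np.float64(-0.0379))]
 face p med -0.03644168266420815 55 q range -0.02436878324934923 0.03174057633874099
 top q range -0.027107990431648687 0.03058762838633474
top top z 0.08545228263890696 front edge by q: [(-0.024, np.float64(-0.0379)), (-0.016, np.float64(-0.038)), (-0.008, np.float64(-0.0384)), (0, np.float64(-0.0386)), (0.008, np.float64(-0.039)), (0.016, np.float64(-0.0374)), (0.024, np.float64(-0.0377))]
  return np.nanmean(a, axis, out=out, keepdims=keepdims)
Traceback (most recent call last):
ValueError: zero-size array to reduction operation fmin which has no identity
```

Request:
step_arm(
  plan=[
    {"gripper": 1, "dp": [-0.02, -0.08, 0.8], "rot": [0, 0, 0]},
    {"gripper": 1, "dp": [0, 0, 0.7], "rot": [0, 0, 0]},
    {"gripper": 1, "dp": [0, 0, 0.4], "rot": [0, 0, 0]},
    {"gripper": 1, "dp": [0, 0, 0.3], "rot": [0, 0, 0]},
    {"gripper": 1, "dp": [0, 0, 0], "rot": [0, 0, 0]},
  ],
)

```text
time_s: 5.55
tcp_pos: [0.5572, 0.0577, 0.2231]
tool_rot: [3.141, 0.001, -0.506]
wrist_force: [0.4, 0.3, -0.7]
opening: 0.0601
finger_force: 20.0
```

Request:
step_arm(
  plan=[
    {"gripper": 1, "dp": [0, 0, 0.1], "rot": [0, 0, 0]},
    {"gripper": 1, "dp": [0, 0, 0.1], "rot": [0, 0, 0]},
    {"gripper": 1, "dp": [0, 0, 0], "rot": [0, 0, 0]},
  ],
)

```text
time_s: 5.92
tcp_pos: [0.5573, 0.0576, 0.2215]
tool_rot: [3.142, -0.0, -0.506]
wrist_force: [0.6, 0.1, -0.7]
opening: 0.0598
finger_force: 20.0
```

Request:
step_arm(
  plan=[
    {"gripper": 1, "dp": [0, 0, 0.1], "rot": [0, 0, 0]},
    {"gripper": 1, "dp": [0, 0, 0], "rot": [0, 0, 0]},
    {"gripper": 1, "dp": [0, 0, 0.05], "rot": [0, 0, 0]},
    {"gripper": 1, "dp": [0, 0, 0], "rot": [0, 0, 0]},
  ],
)

```text
time_s: 6.42
tcp_pos: [0.5575, 0.0576, 0.2205]
tool_rot: [-3.141, -0.0, -0.506]
wrist_force: [-2.6, -0.0, 5.4]
opening: 0.0596
finger_force: 20.0
```

Request:
step_arm(
  plan=[
    {"gripper": -0.4, "dp": [0, 0, 0], "rot": [0, 0, 0]},
    {"gripper": -0.5, "dp": [0, 0, 0], "rot": [0, 0, 0]},
    {"gripper": -0.7, "dp": [0, 0, 0], "rot": [0, 0, 0]},
    {"gripper": -0.8, "dp": [0, 0, 0], "rot": [0, 0, 0]},
    {"gripper": -0.8, "dp": [0, 0, 0], "rot": [0, 0, 0]},
  ],
)

```text
time_s: 7.05
tcp_pos: [0.5574, 0.0576, 0.2199]
tool_rot: [3.142, 0.0, -0.506]
wrist_force: [-0.7, -0.4, -0.1]
opening: 0.0773
finger_force: 0.0
```

Request:
step_arm(
  plan=[
    {"gripper": -0.8, "dp": [0, 0, -1.5], "rot": [0, 0, 0]},
    {"gripper": -0.8, "dp": [0, 0, -4], "rot": [0, 0, 0]},
    {"gripper": -0.8, "dp": [0, 0, -5], "rot": [0, 0, 0]},
    {"gripper": -1, "dp": [0, 0, -4], "rot": [0, 0, 0]},
  ],
)

```text
time_s: 7.55
tcp_pos: [0.5575, 0.0576, 0.3685]
tool_rot: [-3.14, -0.003, -0.506]
wrist_force: [-0.0, 0.6, -0.3]
opening: 0.0826
finger_force: 0.0
```

```bash
python3 go.py 496 312 300 34.6 8
```

```text
at [557.5  57.6 368.5] yaw -29.0 rp [-1.7993e+02 -1.5000e-01] t 7.55 F [-0.   0.6 -0.3] open 0.0826 q6 2.04
dp [np.float64(-2.21), np.float64(-2.41), np.float64(0.86)] rz -0.1388
dp [np.float64(-1.86), np.float64(-2.69), np.float64(0.86)] rz -0.1388
dp [np.float64(-1.47), np.float64(-2.92), np.float64(0.86)] rz -0.1388
dp [np.float64(-1.05), np.float64(-3.1), np.float64(0.86)] rz -0.1388
dp [np.float64(-0.61), np.float64(-3.21), np.float64(0.86)] rz -0.1388
dp [np.float64(-0.16), np.float64(-3.27), np.float64(0.86)] rz -0.1388
dp [np.float64(0.29), np.float64(-3.26), np.float64(0.86)] rz -0.1388
dp [np.float64(0.74), np.float64(-3.19), np.float64(0.86)] rz -0.1388
```

Request:
step_arm(
  plan=[
    {"gripper": -1, "dp": [-2.21, -2.4, 0], "rot": [0, 0, -0.1388]},
    {"gripper": -1, "dp": [-1.86, -2.68, 0], "rot": [0, 0, -0.1388]},
    {"gripper": -1, "dp": [-1.47, -2.9, 0.5], "rot": [0, 0, -0.1388]},
    {"gripper": -1, "dp": [-1.05, -3.08, 1], "rot": [0, 0, -0.1388]},
    {"gripper": -1, "dp": [-0.61, -3.2, 1.5], "rot": [0, 0, -0.1388]},
  ],
)

```text
time_s: 8.18
tcp_pos: [0.5188, 0.217, 0.3366]
tool_rot: [-3.141, -0.003, 0.192]
wrist_force: [0.5, 0.9, -0.3]
opening: 0.0874
finger_force: 0.0
```

Request:
step_arm(
  plan=[
    {"gripper": -1, "dp": [-0.16, -3.25, 2.5], "rot": [0, 0, -0.1388]},
    {"gripper": -1, "dp": [0.29, -3.24, 3], "rot": [0, 0, -0.1388]},
    {"gripper": -1, "dp": [0.74, -3.17, 3], "rot": [0, 0, -0.1388]},
    {"gripper": -1, "dp": [0, 0, 0], "rot": [0, 0, 0]},
    {"gripper": -1, "dp": [0, 0, 0], "rot": [0, 0, 0]},
  ],
)

```text
time_s: 8.8
tcp_pos: [0.4965, 0.3107, 0.2513]
tool_rot: [3.141, -0.001, 0.603]
wrist_force: [-0.5, -0.3, 1.0]
opening: 0.0869
finger_force: 0.0
```

```bash
python3 go.py 496.5 310.5 186 34.6 3
python3 - <<'E'
from h import *
from bench import bot
c=bot.capture("scene");np.savez("scene3.npz",**c);t=bot.capture("top");np.savez("top3.npz",**t)
W=cloud(c);a=np.radians(-29);X=np.array([np.cos(a),np.sin(a)]);Y=np.array([-X[1],X[0]])
for c in(t,c):
    W=cloud(c);d=W[...,:2]-[.5573,.057];p=d@X;q=d@Y;Z=W[...,2];m=(Z>.055)&(Z<.07)&(abs(p)<.07)&(abs(q)<.06)
    print("tin on bay",np.nanmedian(Z[m]),np.nanmin(p[m]),np.nanmax(p[m]),np.nanmin(q[m]),np.nanmax(q[m]))
    ct=max(cv2.findContours(m.astype(np.uint8),0,1)[0],key=len)[:,0];print(rect(ray(c,ct,.062)))
o=[]
for c,s in((bot.capture("scene"),(.56,.05,.06)),(t,(.56,.05,.06)),(bot.capture("scene"),(.5,.31,.05))):
    u,v=proj(c,[s])[0].astype(int);o.append(cv2.resize(c["image"][v-40:v+40,u-40:u+40],(260,260),interpolation=2))
cv2.imwrite("pics/s5.png",np.hstack(o))
E
```

```text
at [496.5 310.7 251.3] yaw 34.56 rp [ 1.7996e+02 -8.0000e-02] t 8.8 F [-0.5 -0.3  1. ] open 0.0869 q6 1.39
dp [np.float64(-0.0), np.float64(0.01), np.float64(2.18)] rz -0.0003
dp [np.float64(-0.0), np.float64(0.01), np.float64(2.18)] rz -0.0003
dp [np.float64(-0.0), np.float64(0.01), np.float64(2.18)] rz -0.0003
tin on bay 0.060468010671159526 -0.040039715652126155 0.03930367164746386 -0.03177217211379937 0.02840643982465823
[555.6  55.5  78.7  60.  -28.3]
  return np.nanmean(a, axis, out=out, keepdims=keepdims)
Traceback (most recent call last):
ValueError: zero-size array to reduction operation fmin which has no identity
```

Request:
step_arm(
  plan=[
    {"gripper": -1, "dp": [0, 0, 2.5], "rot": [0, 0, 0]},
    {"gripper": -1, "dp": [0, 0, 2.5], "rot": [0, 0, 0]},
    {"gripper": -1, "dp": [0, 0, 1.5], "rot": [0, 0, 0]},
    {"gripper": 0.2, "dp": [0, 0, 0], "rot": [0, 0, 0]},
    {"gripper": 0.6, "dp": [0, 0, 0], "rot": [0, 0, 0]},
  ],
  squeeze=15,
)

```text
time_s: 9.52
tcp_pos: [0.4966, 0.3108, 0.1862]
tool_rot: [3.141, -0.002, 0.604]
wrist_force: [0.6, 0.6, 0.5]
opening: 0.0744
finger_force: 0.0
```

Request:
step_arm(
  plan=[
    {"gripper": 1, "dp": [0, 0, 0], "rot": [0, 0, 0]},
    {"gripper": 1, "dp": [0, 0, 0], "rot": [0, 0, 0]},
    {"gripper": 1, "dp": [0, 0, 0], "rot": [0, 0, 0]},
  ],
)

```text
time_s: 9.9
tcp_pos: [0.4964, 0.311, 0.186]
tool_rot: [3.141, -0.002, 0.604]
wrist_force: [-2.0, -1.1, 5.4]
opening: 0.0597
finger_force: 15.0
```

Gripped. Lift, then measure the tin in the hand while over the bay.

Request:
step_arm(
  plan=[
    {"gripper": 1, "dp": [0, 0, -1.5], "rot": [0, 0, 0]},
    {"gripper": 1, "dp": [0, 0, -4], "rot": [0, 0, 0]},
    {"gripper": 1, "dp": [0, 0, -5], "rot": [0, 0, 0]},
    {"gripper": 1, "dp": [0, 0, -5], "rot": [0, 0, 0]},
    {"gripper": 1, "dp": [0, 0, -2.5], "rot": [0, 0, 0]},
  ],
  squeeze=20,
)

```text
time_s: 10.52
tcp_pos: [0.4962, 0.311, 0.3693]
tool_rot: [3.141, -0.005, 0.604]
wrist_force: [0.7, -0.7, -1.9]
opening: 0.0599
finger_force: 20.0
```

```bash
python3 go.py 557.4 57.6 365 -29 8;  python3 - <<'E'
from h import *
from bench import bot
o=[]
cs=[bot.capture("scene"),bot.capture("top")]
np.savez("scene4.npz",**cs[0]);np.savez("top4.npz",**cs[1])
for c in cs:
    u,v=proj(c,[(.56,.05,.06)])[0].astype(int);o.append(cv2.resize(c["image"][v-40:v+40,u-40:u+40],(390,390),interpolation=2))
    W=cloud(c);Z=W[...,2];m=(Z>.056)&(Z<.068)&(np.hypot(W[...,0]-.557,W[...,1]-.057)<.06)
    ct=max(cv2.findContours(m.astype(np.uint8),0,1)[0],key=len)[:,0];print(rect(ray(c,ct,.062)),m.sum())
cv2.imwrite("pics/s5.png",np.hstack(o))
E
```

```text
at [496.2 311.  369.3] yaw 34.63 rp [179.96  -0.27] t 10.53 F [ 0.7 -0.7 -1.9] open 0.0599 q6 1.39
dp [np.float64(-1.17), np.float64(3.04), np.float64(0.05)] rz 0.1388
dp [np.float64(-0.74), np.float64(3.17), np.float64(0.05)] rz 0.1388
dp [np.float64(-0.29), np.float64(3.25), np.float64(0.05)] rz 0.1388
dp [np.float64(0.16), np.float64(3.26), np.float64(0.05)] rz 0.1388
dp [np.float64(0.61), np.float64(3.2), np.float64(0.05)] rz 0.1388
dp [np.float64(1.05), np.float64(3.09), np.float64(0.05)] rz 0.1388
dp [np.float64(1.46), np.float64(2.91), np.float64(0.05)] rz 0.1388
dp [np.float64(1.85), np.float64(2.68), np.float64(0.05)] rz 0.1388
[556.2  61.5  80.8  60.9 -30.7] 406
[555.7  55.4  78.7  59.7 -28.8] 665
```

View pics/s5.png

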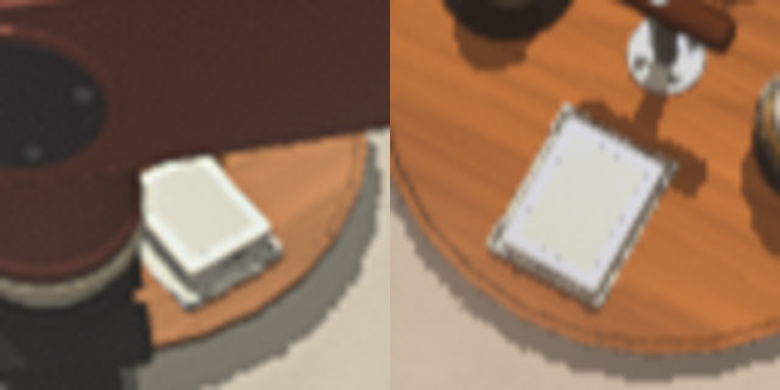

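The lower tin lies flat between its stops in both views. The second tin goes to the same pose, 28 mm higher.

Request:
step_arm(
  plan=[
    {"gripper": 1, "dp": [-1.17, 3.04, 0], "rot": [0, 0, 0.1388]},
    {"gripper": 1, "dp": [-0.74, 3.17, 0], "rot": [0, 0, 0.1388]},
    {"gripper": 1, "dp": [-0.29, 3.25, 0], "rot": [0, 0, 0.1388]},
    {"gripper": 1, "dp": [0.16, 3.26, 0], "rot": [0, 0, 0.1388]},
    {"gripper": 1, "dp": [0.61, 3.2, 0], "rot": [0, 0, 0.1388]},
  ],
)

```text
time_s: 11.25
tcp_pos: [0.5336, 0.1513, 0.363]
tool_rot: [3.141, 0.003, -0.094]
wrist_force: [1.0, 0.1, -0.7]
opening: 0.0598
finger_force: 20.0
```

Request:
step_arm(
  plan=[
    {"gripper": 1, "dp": [1.05, 3.09, 0], "rot": [0, 0, 0.1388]},
    {"gripper": 1, "dp": [1.46, 2.91, 0], "rot": [0, 0, 0.1388]},
    {"gripper": 1, "dp": [1.85, 2.68, 0], "rot": [0, 0, 0.1388]},
    {"gripper": 1, "dp": [0, 0, 0], "rot": [0, 0, 0]},
    {"gripper": 1, "dp": [0, 0, 0], "rot": [0, 0, 0]},
  ],
)

```text
time_s: 11.88
tcp_pos: [0.5566, 0.0576, 0.3636]
tool_rot: [3.141, 0.002, -0.505]
wrist_force: [0.5, 0.3, -1.4]
opening: 0.0601
finger_force: 20.0
```

```bash
python3 go.py 557.4 57.6 253 -29 4
```

```text
at [556.6  57.6 363.6] yaw -28.94 rp [1.7997e+02 1.4000e-01] t 11.88 F [ 0.5  0.3 -1.4] open 0.0601 q6 2.04
dp [np.float64(0.02), np.float64(-0.01), np.float64(2.77)] rz 0.0002
dp [np.float64(0.02), np.float64(-0.01), np.float64(2.77)] rz 0.0002
dp [np.float64(0.02), np.float64(-0.01), np.float64(2.77)] rz 0.0002
dp [np.float64(0.02), np.float64(-0.01), np.float64(2.77)] rz 0.0002
```

Request:
step_arm(
  plan=[
    {"gripper": 1, "dp": [0.08, -0.04, 4], "rot": [0, 0, 0]},
    {"gripper": 1, "dp": [0, 0, 4], "rot": [0, 0, 0]},
    {"gripper": 1, "dp": [0, 0, 2], "rot": [0, 0, 0]},
    {"gripper": 1, "dp": [0, 0, 0.8], "rot": [0, 0, 0]},
    {"gripper": 1, "dp": [0, 0, 0], "rot": [0, 0, 0]},
  ],
)

```text
time_s: 12.5
tcp_pos: [0.5578, 0.058, 0.2567]
tool_rot: [3.141, 0.001, -0.505]
wrist_force: [-0.5, -0.4, -0.9]
opening: 0.0599
finger_force: 20.0
```

```bash
python3 go.py 557.4 57.6 248 -29 1
python3 - <<'E'
from h import *
from bench import bot
a=np.radians(-29);X=np.array([np.cos(a),np.sin(a)]);Y=np.array([-X[1],X[0]])
for n in("scene","top"):
    c=bot.capture(n);np.savez(f"{n}5.npz",**c);W=cloud(c);d=W[...,:2]-[.5574,.0576];p=d@X;q=d@Y;Z=W[...,2]
    m=(Z>.082)&(Z<.1)&(p>-.06)&(p<.0)
    print(n,[(s,round(np.nanmin(p[m&(abs(q-s)<.004)]),4)) for s in(-.024,-.016,-.008,0,.008,.016,.024) if (m&(abs(q-s)<.004)).any()],np.nanmedian(Z[m]))
c=dict(np.load("top4.npz"));W=cloud(c);d=W[...,:2]-[.5574,.0576];p=d@X;q=d@Y;Z=W[...,2];m=(Z>.052)&(Z<.07)&(p>-.06)&(p<.0)
print("lower",[(s,round(np.nanmin(p[m&(abs(q-s)<.004)]),4)) for s in(-.024,-.016,-.008,0,.008,.016,.024) if (m&(abs(q-s)<.004)).any()])
E
```

```text
at [557.8  58.  256.7] yaw -28.92 rp [1.7998e+02 5.0000e-02] t 12.5 F [-0.5 -0.4 -0.9] open 0.0599 q6 2.04
dp [np.float64(-0.02), np.float64(0.05), np.float64(0.87)] rz 0.0013
scene [(-0.024, np.float64(-0.037)), (-0.016, np.float64(-0.0371)), (-0.008, np.float64(-0.0388)), (0, np.float64(-0.0377)), (0.008, np.float64(-0.0378)), (0.016, np.float64(-0.0373)), (0.024, np.float64(-0.0371))] 0.09569218366180053
top [(-0.024, np.float64(-0.0367)), (-0.016, np.float64(-0.0361)), (-0.008, np.float64(-0.0376)), (0, np.float64(-0.0376)), (0.008, np.float64(-0.0379)), (0.016, np.float64(-0.0364)), (0.024, np.float64(-0.0365))] 0.09329357242902571
lower [(-0.024, np.float64(-0.0385)), (-0.016, np.float64(-0.0379)), (-0.008, np.float64(-0.0393)), (0, np.float64(-0.0396)), (0.008, np.float64(-0.0378)), (0.016, np.float64(-0.0381)), (0.024, np.float64(-0.0383))]
```

Request:
step_arm(
  plan=[
    {"gripper": 1, "dp": [-0.12, 0.04, 0.3], "rot": [0, 0, 0]},
    {"gripper": 1, "dp": [0, 0, 0.2], "rot": [0, 0, 0]},
    {"gripper": 1, "dp": [0, 0, 0.1], "rot": [0, 0, 0]},
    {"gripper": 1, "dp": [0, 0, 0.1], "rot": [0, 0, 0]},
    {"gripper": 1, "dp": [0, 0, 0], "rot": [0, 0, 0]},
  ],
)

```text
time_s: 13.22
tcp_pos: [0.5567, 0.0575, 0.2499]
tool_rot: [3.142, 0.0, -0.506]
wrist_force: [1.1, 0.1, -1.8]
opening: 0.0598
finger_force: 20.0
```

Request:
step_arm(
  plan=[
    {"gripper": 1, "dp": [0, 0, 0.1], "rot": [0, 0, 0]},
    {"gripper": 1, "dp": [0, 0, 0.05], "rot": [0, 0, 0]},
    {"gripper": 1, "dp": [0, 0, 0], "rot": [0, 0, 0]},
  ],
)

```text
time_s: 13.6
tcp_pos: [0.5568, 0.0575, 0.2484]
tool_rot: [3.142, 0.0, -0.506]
wrist_force: [-0.2, 0.1, -1.2]
opening: 0.0598
finger_force: 20.0
```

Request:
step_arm(
  plan=[
    {"gripper": 1, "dp": [0, 0, 0.05], "rot": [0, 0, 0]},
    {"gripper": 1, "dp": [0, 0, 0.05], "rot": [0, 0, 0]},
    {"gripper": 1, "dp": [0, 0, 0], "rot": [0, 0, 0]},
  ],
)

```text
time_s: 13.98
tcp_pos: [0.5568, 0.0576, 0.248]
tool_rot: [-3.141, -0.0, -0.506]
wrist_force: [-2.6, 0.8, 5.6]
opening: 0.06
finger_force: 20.0
```

Request:
step_arm(
  plan=[
    {"gripper": -0.4, "dp": [0, 0, 0], "rot": [0, 0, 0]},
    {"gripper": -0.5, "dp": [0, 0, 0], "rot": [0, 0, 0]},
    {"gripper": -0.7, "dp": [0, 0, 0], "rot": [0, 0, 0]},
    {"gripper": -0.8, "dp": [0, 0, 0], "rot": [0, 0, 0]},
    {"gripper": -0.8, "dp": [0, 0, 0], "rot": [0, 0, 0]},
  ],
)

```text
time_s: 14.6
tcp_pos: [0.5568, 0.0575, 0.2474]
tool_rot: [3.142, 0.0, -0.506]
wrist_force: [1.7, 0.4, -0.6]
opening: 0.0774
finger_force: 0.0
```

Request:
step_arm(
  plan=[
    {"gripper": -0.8, "dp": [0, 0, -1.5], "rot": [0, 0, 0]},
    {"gripper": -0.8, "dp": [0, 0, -4], "rot": [0, 0, 0]},
    {"gripper": -0.8, "dp": [0, 0, -5], "rot": [0, 0, 0]},
    {"gripper": -0.8, "dp": [0, 0, -5], "rot": [0, 0, 0]},
    {"gripper": -0.5, "dp": [-5, 0, -3], "rot": [0, 0, 0]},
  ],
)

```text
time_s: 15.22
tcp_pos: [0.5143, 0.081, 0.4371]
tool_rot: [-3.139, -0.006, -0.509]
wrist_force: [0.4, 0.8, -0.5]
opening: 0.074
finger_force: 0.0
```

Request:
step_arm(
  plan=[
    {"gripper": -0.4, "dp": [-5, 3, 0], "rot": [0, 0, 0]},
    {"gripper": -0.4, "dp": [-3, 6, 0], "rot": [0, 0, 0]},
    {"gripper": -0.4, "dp": [0, 6, 0], "rot": [0, 0, 0]},
  ],
)

```text
time_s: 15.6
tcp_pos: [0.372, -0.0076, 0.4336]
tool_rot: [-3.141, -0.002, -0.502]
wrist_force: [1.5, -2.0, 0.8]
opening: 0.0612
finger_force: 0.0
```

Run:
```python
from h import *
from bench import bot
o=[]
for n in("scene","top"):
    c=bot.capture(n);np.savez(f"{n}6.npz",**c);W=cloud(c);Z=W[...,2]
    u,v=proj(c,[(.62,.02,.06)])[0].astype(int);o.append(cv2.resize(c["image"][v-65:v+65,u-65:u+65],(390,390),interpolation=2))
    def r(lo,hi,xy,rad,zt,l):
        m=(Z>lo)&(Z<hi)&(np.hypot(W[...,0]-xy[0],W[...,1]-xy[1])<rad)
        if m.sum()<20: print(l,"no");return
        ct=max(cv2.findContours(m.astype(np.uint8),0,1)[0],key=len)[:,0];print(n,l,rect(ray(c,ct,zt)),np.nanmedian(Z[m]))
    r(.084,.1,(.557,.057),.07,.09,"upper")
    r(.165,.2,(.64,.011),.06,.192,"bar")
    r(.12,.16,(.593,-.076),.05,.144,"honey")
    r(.12,.16,(.727,-.036),.04,.139,"green");r(.12,.16,(.688,.094),.04,.139,"brown")
cv2.imwrite("pics/s6.png",np.hstack(o))
s=bot.state();print(s["tcp_pos"],s["tool_rot"],s["opening"],s["joint_pos"])
```

```text
scene upper [556.9  60.7  82.2  60.8 -29.5] 0.08934937594037277
scene bar [635.   25.2  86.   36.9  61.9] 0.1879302729015198
scene honey [592.9 -63.   86.5  65.  -65. ] 0.14192870538101293
scene green [727.4 -25.1  62.3  45.1 -52.8] 0.13805052603685453
scene brown [687.2 104.8  56.2  41.8 -58.6] 0.13758591816463717
top upper [556.7  54.3  78.7  59.8 -29.1] 0.08830966759926454
top bar [638.   11.4  80.   22.1  61.2] 0.1889452211049956
top honey [592.1 -76.2  67.7  66.3 -56.3] 0.14138686794515948
top green [727.4 -36.3  48.4  42.1  -0. ] 0.13762632043640255
top brown [6.882e+02 9.440e+01 4.550e+01 4.190e+01 6.000e-01] 0.13727847331853082
[ 0.37190396 -0.01111871  0.43370736] [ 3.14029287 -0.00317644 -0.51172829] 0.06119938488930669 [-0.24181562 -0.45248179  2.08688889 -0.00210434  1.50447084  1.84084768]
```

View pics/s6.png

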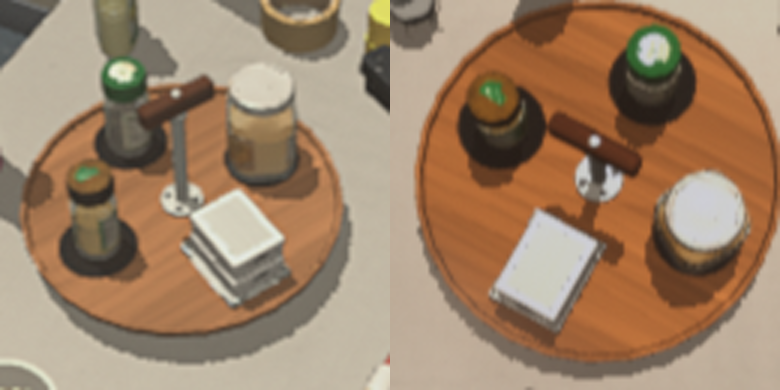

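The stack is square and all jars stand. I'll triangulate the white dot on the handle bar to fix the axis.

```bash
python3 - <<'E'
from h import *
L=[]
for n in("scene","top"):
    c=dict(np.load(f"{n}6.npz"));W=cloud(c);hsv=cv2.cvtColor(c["image"],40)
    m=(W[...,2]>.175)&(np.hypot(W[...,0]-.64,W[...,1]-.011)<.02)
    g=c["image"].min(2).astype(float)*m; i=np.unravel_index(g.argmax(),g.shape)
    w=np.where((g>0.6*g.max())&(np.hypot(*(np.indices(g.shape)-np.array(i)[:,None,None]))<3.5),g,0)
    ii=np.indices(g.shape);uv=[(ii[1]*w).sum()/w.sum(),(ii[0]*w).sum()/w.sum()];print(n,np.round(uv,2),g.max(),(w>0).sum())
    P=ray(c,[uv],.192)[0];o=-c["R"].T@c["t"];L.append((o,(P-o)/np.linalg.norm(P-o)));print(P)
A=sum(np.eye(3)-np.outer(d,d) for o,d in L);b=sum((np.eye(3)-np.outer(d,d))@o for o,d in L);print("dot",np.linalg.solve(A,b).round(4))
E
python3 go.py 640.8 12 430 61 10
```

```text
scene [257.01 194.68] 182.0 7
[0.64435504 0.01174016 0.192     ]
top [271.81 176.5 ] 198.0 10
[0.64286584 0.01091262 0.192     ]
dot [0.6438 0.0112 0.1915]
at [371.9 -11.1 433.7] yaw -29.32 rp [179.93  -0.18] t 15.7 F [ 1.3  1.5 -0.2] open 0.0612 q6 1.84
dp [np.float64(2.23), np.float64(-1.52), np.float64(0.04)] rz 0.1565
dp [np.float64(1.97), np.float64(-1.85), np.float64(0.04)] rz 0.1565
dp [np.float64(1.66), np.float64(-2.13), np.float64(0.04)] rz 0.1565
dp [np.float64(1.3), np.float64(-2.36), np.float64(0.04)] rz 0.1565
dp [np.float64(0.92), np.float64(-2.54), np.float64(0.04)] rz 0.1565
dp [np.float64(0.51), np.float64(-2.65), np.float64(0.04)] rz 0.1565
dp [np.float64(0.09), np.float64(-2.7), np.float64(0.04)] rz 0.1565
dp [np.float64(-0.33), np.float64(-2.68), np.float64(0.04)] rz 0.1565
dp [np.float64(-0.74), np.float64(-2.59), np.float64(0.04)] rz 0.1565
dp [np.float64(-1.14), np.float64(-2.45), np.float64(0.04)] rz 0.1565
```

```bash
sed -i 's/dy=(yaw-y0+90)%180-90/dy=yaw-y0/' go.py; python3 go.py 642.8 11.6 430 61 10
```

```text
at [371.9 -11.1 433.7] yaw -29.32 rp [179.93  -0.18] t 15.7 F [ 1.3  1.5 -0.2] open 0.0612 q6 1.84
dp [np.float64(2.25), np.float64(-1.52), np.float64(0.04)] rz -0.1576
dp [np.float64(2.46), np.float64(-1.15), np.float64(0.04)] rz -0.1576
dp [np.float64(2.61), np.float64(-0.75), np.float64(0.04)] rz -0.1576
dp [np.float64(2.7), np.float64(-0.33), np.float64(0.04)] rz -0.1576
dp [np.float64(2.72), np.float64(0.1), np.float64(0.04)] rz -0.1576
dp [np.float64(2.67), np.float64(0.52), np.float64(0.04)] rz -0.1576
dp [np.float64(2.55), np.float64(0.93), np.float64(0.04)] rz -0.1576
dp [np.float64(2.38), np.float64(1.32), np.float64(0.04)] rz -0.1576
dp [np.float64(2.14), np.float64(1.68), np.float64(0.04)] rz -0.1576
dp [np.float64(1.85), np.float64(1.99), np.float64(0.04)] rz -0.1576
```

Request:
step_arm(
  plan=[
    {"gripper": -0.4, "dp": [2.25, -1.52, 0], "rot": [0, 0, -0.1576]},
    {"gripper": -0.4, "dp": [2.46, -1.15, 0], "rot": [0, 0, -0.1576]},
    {"gripper": -0.4, "dp": [2.61, -0.75, 0], "rot": [0, 0, -0.1576]},
    {"gripper": -0.4, "dp": [2.7, -0.33, 0], "rot": [0, 0, -0.1576]},
    {"gripper": -0.4, "dp": [2.72, 0.1, 0], "rot": [0, 0, -0.1576]},
  ],
)

```text
time_s: 16.32
tcp_pos: [0.5106, 0.0046, 0.4334]
tool_rot: [3.141, -0.001, 0.287]
wrist_force: [-0.9, -0.8, 0.5]
opening: 0.061
finger_force: 0.0
```

Request:
step_arm(
  plan=[
    {"gripper": -0.4, "dp": [2.67, 0.52, 0], "rot": [0, 0, -0.1576]},
    {"gripper": -0.4, "dp": [2.55, 0.93, 0], "rot": [0, 0, -0.1576]},
    {"gripper": -0.4, "dp": [2.38, 1.32, 0], "rot": [0, 0, -0.1576]},
    {"gripper": -0.4, "dp": [2.14, 1.68, 0], "rot": [0, 0, -0.1576]},
    {"gripper": -0.4, "dp": [1.85, 1.99, 0], "rot": [0, 0, -0.1576]},
  ],
)

```text
time_s: 16.95
tcp_pos: [0.646, 0.0169, 0.4333]
tool_rot: [3.141, -0.001, 1.075]
wrist_force: [0.5, -0.7, 0.1]
opening: 0.0611
finger_force: 0.0
```

Request:
step_arm(
  plan=[
    {"gripper": -0.4, "dp": [0, 0, 0], "rot": [0, 0, 0]},
    {"gripper": -0.4, "dp": [0, 0, 0], "rot": [0, 0, 0]},
  ],
)

```text
time_s: 17.2
tcp_pos: [0.6445, 0.0165, 0.4326]
tool_rot: [-3.141, 0.0, 1.068]
wrist_force: [0.6, -0.2, -0.2]
opening: 0.0612
finger_force: 0.0
```

```bash
python3 go.py 642.8 11.6 345 61 3
```

```text
at [644.5  16.5 432.6] yaw 61.18 rp [-1.7997e+02  1.0000e-02] t 17.2 F [ 0.6 -0.2 -0.2] open 0.0612 q6 0.41
dp [np.float64(-0.17), np.float64(0.03), np.float64(2.92)] rz 0.001
dp [np.float64(-0.17), np.float64(0.03), np.float64(2.92)] rz 0.001
dp [np.float64(-0.17), np.float64(0.03), np.float64(2.92)] rz 0.001
```

Request:
step_arm(
  plan=[
    {"gripper": -0.4, "dp": [-0.5, 0.1, 3], "rot": [0, 0, 0]},
    {"gripper": -0.4, "dp": [0, 0, 3.5], "rot": [0, 0, 0]},
    {"gripper": -0.4, "dp": [0, 0, 2.2], "rot": [0, 0, 0]},
    {"gripper": -0.4, "dp": [0, 0, 0], "rot": [0, 0, 0]},
    {"gripper": 0, "dp": [0, 0, 0], "rot": [0, 0, 0]},
  ],
  squeeze=5,
)

```text
time_s: 17.82
tcp_pos: [0.6434, 0.0113, 0.3472]
tool_rot: [3.14, -0.001, 1.069]
wrist_force: [0.3, 0.1, 0.1]
opening: 0.0562
finger_force: 0.0
```

Request:
step_arm(
  plan=[
    {"gripper": 0.2, "dp": [0, 0, 0], "rot": [0, 0, 0]},
    {"gripper": 0.4, "dp": [0, 0, 0], "rot": [0, 0, 0]},
    {"gripper": 0.5, "dp": [0, 0, 0], "rot": [0, 0, 0]},
    {"gripper": 0.55, "dp": [0, 0, 0], "rot": [0, 0, 0]},
    {"gripper": 0.6, "dp": [0, 0, 0], "rot": [0, 0, 0]},
  ],
)

```text
time_s: 18.45
tcp_pos: [0.6435, 0.0112, 0.3455]
tool_rot: [3.141, -0.0, 1.07]
wrist_force: [-0.1, -1.0, 0.7]
opening: 0.0193
finger_force: 5.0
```

Request:
step_arm(
  plan=[
    {"gripper": 0.65, "dp": [0, 0, 0], "rot": [0, 0, 0]},
    {"gripper": 1, "dp": [0, 0, 0], "rot": [0, 0, 0]},
    {"gripper": 1, "dp": [0, 0, 0], "rot": [0, 0, 0]},
  ],
)

```text
time_s: 18.82
tcp_pos: [0.6434, 0.0112, 0.3455]
tool_rot: [3.141, -0.0, 1.07]
wrist_force: [1.3, -0.6, -0.8]
opening: 0.0192
finger_force: 5.0
```

Request:
step_arm(
  plan=[
    {"gripper": 1, "dp": [0, 0, 0], "rot": [0, 0, 0]},
    {"gripper": 1, "dp": [0, 0, 0], "rot": [0, 0, 0]},
  ],
  squeeze=12,
)

```text
time_s: 19.08
tcp_pos: [0.6434, 0.0112, 0.3455]
tool_rot: [3.141, -0.0, 1.07]
wrist_force: [1.8, -1.4, -0.3]
opening: 0.0189
finger_force: 12.0
```

Request:
step_arm(
  plan=[
    {"gripper": 1, "dp": [0, 0, 0], "rot": [0, 0, 0]},
    {"gripper": 1, "dp": [0, 0, 0], "rot": [0, 0, 0]},
  ],
  squeeze=25,
)

```text
time_s: 19.32
tcp_pos: [0.6434, 0.0112, 0.3455]
tool_rot: [3.141, -0.0, 1.07]
wrist_force: [2.0, -1.1, 0.0]
opening: 0.0182
finger_force: 25.0
```

Run:
```python
from h import *
from bench import bot
for n in("scene","top"):
    c=bot.capture(n);np.savez(f"{n}7.npz",**c);W=cloud(c);Z=W[...,2]
    def r(lo,hi,xy,rad,zt,l):
        m=(Z>lo)&(Z<hi)&(np.hypot(W[...,0]-xy[0],W[...,1]-xy[1])<rad)
        if m.sum()<20: print(l,"no");return
        ct=max(cv2.findContours(m.astype(np.uint8),0,1)[0],key=len)[:,0];print(n,l,rect(ray(c,ct,zt)))
    r(.084,.1,(.557,.057),.07,.09,"upper");r(.12,.16,(.593,-.076),.05,.144,"honey")
print(bot.state()["moment"])
```

```text
scene upper [557.1  61.   82.5  61.2 -29. ]
scene honey [579.6 -61.6  89.4  54.8 -83.4]
top upper [568.7  58.6  39.9  14.8  64.1]
top honey [ 5.902e+02 -8.060e+01  6.880e+01  5.820e+01 -3.000e-01]
[-0.16898384 -0.55014307 -0.02138722]
```

Request:
step_arm(
  plan=[
    {"gripper": 1, "dp": [0, 0, 0], "rot": [0, 0, 0.01]},
    {"gripper": 1, "dp": [0, 0, 0], "rot": [0, 0, 0.02]},
    {"gripper": 1, "dp": [0, 0, 0], "rot": [0, 0, 0.035]},
    {"gripper": 1, "dp": [0, 0, 0], "rot": [0, 0, 0.05]},
    {"gripper": 1, "dp": [0, 0, 0], "rot": [0, 0, 0.065]},
  ],
)

```text
time_s: 20.05
tcp_pos: [0.6433, 0.0113, 0.3455]
tool_rot: [-3.141, 0.0, 0.886]
wrist_force: [3.5, -0.3, -0.8]
opening: 0.0183
finger_force: 25.0
```

Request:
step_arm(
  plan=[
    {"gripper": 1, "dp": [0, 0, 0], "rot": [0, 0, 0.071]},
    {"gripper": 1, "dp": [0, 0, 0], "rot": [0, 0, 0.071]},
    {"gripper": 1, "dp": [0, 0, 0], "rot": [0, 0, 0.071]},
    {"gripper": 1, "dp": [0, 0, 0], "rot": [0, 0, 0.071]},
    {"gripper": 1, "dp": [0, 0, 0], "rot": [0, 0, 0.071]},
  ],
)

```text
time_s: 20.68
tcp_pos: [0.6431, 0.0116, 0.3455]
tool_rot: [-3.141, 0.0, 0.531]
wrist_force: [0.8, 0.4, -1.1]
opening: 0.0183
finger_force: 25.0
```

Request:
step_arm(
  plan=[
    {"gripper": 1, "dp": [0, 0, 0], "rot": [0, 0, 0.071]},
    {"gripper": 1, "dp": [0, 0, 0], "rot": [0, 0, 0.071]},
    {"gripper": 1, "dp": [0, 0, 0], "rot": [0, 0, 0.071]},
    {"gripper": 1, "dp": [0, 0, 0], "rot": [0, 0, 0.071]},
    {"gripper": 1, "dp": [0, 0, 0], "rot": [0, 0, 0.071]},
  ],
)

```text
time_s: 21.3
tcp_pos: [0.643, 0.0119, 0.3455]
tool_rot: [-3.14, 0.001, 0.176]
wrist_force: [0.9, 1.0, -0.3]
opening: 0.0181
finger_force: 25.0
```

Request:
step_arm(
  plan=[
    {"gripper": 1, "dp": [0, 0, 0], "rot": [0, 0, 0.065]},
    {"gripper": 1, "dp": [0, 0, 0], "rot": [0, 0, 0.05]},
    {"gripper": 1, "dp": [0, 0, 0], "rot": [0, 0, 0.035]},
    {"gripper": 1, "dp": [0, 0, 0], "rot": [0, 0, 0.02]},
    {"gripper": 1, "dp": [0, 0, 0], "rot": [0, 0, 0.01]},
  ],
)

```text
time_s: 21.92
tcp_pos: [0.643, 0.0121, 0.3454]
tool_rot: [-3.14, 0.001, -0.001]
wrist_force: [-1.5, 5.2, 1.8]
opening: 0.0185
finger_force: 25.0
```

Request:
step_arm(
  plan=[
    {"gripper": 1, "dp": [0, 0, 0], "rot": [0, 0, 0]},
    {"gripper": 1, "dp": [0, 0, 0], "rot": [0, 0, 0]},
    {"gripper": 1, "dp": [0, 0, 0], "rot": [0, 0, 0]},
  ],
)

```text
time_s: 22.3
tcp_pos: [0.643, 0.0121, 0.3454]
tool_rot: [-3.14, 0.001, -0.0]
wrist_force: [-2.1, 5.4, 2.6]
opening: 0.0182
finger_force: 25.0
```

Run:
```python
from h import *
from bench import bot
s=bot.state();print(s["tcp_pos"],s["tool_rot"],s["opening"],s["wrist_force"],s["time_s"])
o=[]
for n in("scene","top"):
    c=bot.capture(n);np.savez(f"{n}8.npz",**c);W=cloud(c);Z=W[...,2]
    u,v=proj(c,[(.6,.02,.06)])[0].astype(int);o.append(cv2.resize(c["image"][v-65:v+65,u-65:u+65],(390,390),interpolation=2))
    m=(Z>.136)&(Z<.16)&(np.hypot(W[...,0]-.543,W[...,1]-.011)<.05)
    ct=max(cv2.findContours(m.astype(np.uint8),0,1)[0],key=len)[:,0];print(n,"honey",rect(ray(c,ct,.144)),np.nanmean(W[m],0),np.nanmin(W[m],0),np.nanmax(W[m],0))
cv2.imwrite("pics/s8.png",np.hstack(o))
```

```text
[0.64299207 0.01208588 0.34544529] [-3.13986756e+00  1.34242271e-03 -2.10235869e-04] 0.018217462740751058 [-2.09376338  5.39979608  2.61366343] 22.3
scene honey [542.8  15.7  67.6  64.6 -87.3] [0.54264435 0.01525163 0.14254501] [ 0.51156859 -0.02009644  0.13631842] [0.57634619 0.04730462 0.14818673]
top honey [563.1   7.7  53.6  19.1  81.2] [0.56177085 0.00691673 0.14172352] [ 0.55098997 -0.01757066  0.13673718] [0.57387611 0.03570579 0.14682581]
```

View pics/s8.png

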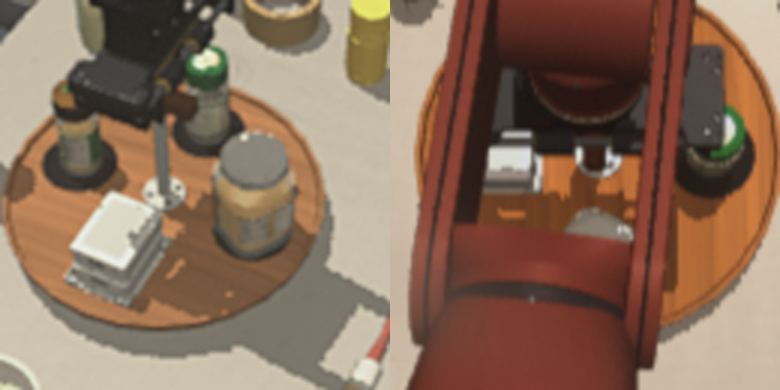

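The scene crop shows honey at the front with its lid near (253,160). It measures within about 2 mm of the axis line. The jars are upright, the tins are stacked in the bay, and the gripper is closed on the bar.

```bash
python3 -c "
from bench import bot
print(bot.sign_off())"
```

```text
the job is handed in; nothing more can be done
None
```

The job is handed in at about 22 s of the 72 s allowed: both tins are stacked in the bay (upper within about 1.5 mm of the lower), honey stands at the front within about 2 mm of centre, the jars are upright, and the gripper is closed on the T-handle.

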